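# Stamp the end of a lath in a two-stop hand press

## Robot

A 6-joint arm with a two-finger parallel gripper is mounted at the origin on the work surface. World frame = base frame: x ahead of the robot, y to its left, z up, the work surface at z = 0. Lengths are in mm, angles in rad, forces in N, time in s.
With the tool pointing down it reaches from about 350 to 875 mm from the base axis. Payload 4.2 kg.
Tool frame: the origin (TCP) lies at the very end of the fingers, on their centre line; the grasp point (between the pads) lies 19 mm behind it; z points along the fingers, y is the line along which they close (so a half turn about z gives the same grasp; the last joint's range is limited). The gripper opens to 85 mm and grips with 20 to 120 N. Pads are 22 mm wide; open, the fingers measure 114 mm over their backs; the gripper's body (76 mm by 85 mm) begins 54 mm behind the grasp point. The pads swing forward as they close: fully open they stand 13 mm farther back than shut.
Start: joints at [1.363, 0.385, 0.008, 0, -1.194, -0.259], TCP at [281.236, 558.127, 231.312] pointing down, gripper open.
Joint ranges: [-3.14, 3.14], [-1.21, 2.06], [-1.07, 1.41], [-3.16, 2.05], [-2.99, -0.16], [-3.1, 3.1]. Speed limits (rad/s): [2.79, 2.79, 3.14, 3.14, 3.14, 3.14].

## Interface

Orientations are given as a unit quaternion [x, y, z, w].
In Python, from bench import arm, optics gives the robot as it stands. The module is installed in compiled form; this text tells all that it offers.
- The arm moves only by the tool step_arm, never from a script. Its argument "motion" is a list of rows, each an object with "dr": the turn, a rotation vector about the tool's x, y, z in units of 8 degrees (1.0 is 8 degrees), a list of three; "slide": the shift along the tool's x, y, z in mm, a list of three; "jaw": the finger opening in mm, from 0 to 85.4. A call has exactly 8 rows; each row is the pose to reach, as a shift and turn from the pose commanded when the call began, along the tool's axes at that moment; what a row does not reach only later rows make up. A row lasts 1/8 s, in which the tool goes at most 62.5 mm and 10.7 degrees, less where a joint would pass 70% of its speed; a pose out of reach is approached as far as the arm can. A call with a gripper value outside its range is refused whole. The fingers move at their own pace and stop on an object; the grip force is fixed at half the most. Time passes only in rows, so rows that repeat a pose let the fingers close, or fill a call up. It gives the time, the measured TCP pose, the force, the opening and the grip force at its end, in the units of the state.
- arm.read_state(): the state, without advancing time (a new reading comes with each control period).
- optics.get_image(name): name is "scene" or "top" or "wrist"; returns the picture (384x512x3 uint8, blue, green, red); there is no depth.
- optics.camera_info(name): a dict with "camera_matrix" (3x3 intrinsics, pixels), "view" (4x4, takes a point from world to camera coordinates); the wrist camera has in their place "T_tool_cam" (4x4, takes a point from camera to tool coordinates, whose origin is the TCP and whose axes are the flange's). Camera axes: x right, y up, looking along -z (the intrinsics and any distortion apply to the point x, -y, -z); pixel columns grow to the right and rows downward; lengths in mm; the calibration is good to about 2 mm. A picture is of the moment at which its call begins: read the wrist's pose just before it. camera_info takes no time and is no camera call.
- arm.job_done(): hands the job in; it is judged then, once.
The state is a dict: "clock": time; "joints": joint angles; "joint_vel": joint speeds; "joint_efforts": joint torques, N m; "position": TCP position; "ee_rot": TCP orientation; "contact_force": force on the tool from outside, world axes, zero at the start; "wrist_torque": the same for the moment, N m; "gripper_width": finger opening in mm; "grasp_force": force on a finger pad.
Only numpy, scipy, OpenCV 4.12 (cv2) and the standard library are available. Lean on these libraries where they do the work, as an engineer would, in place of code of your own. Each camera call takes 0.05 s, during which the arm holds its last target. There are 200 camera calls.

## Task

Slide the long wooden lath, lengthwise and lying flat, between the guides of the small hand press until its end rests against the stop under the die. Then stamp it: press the knob straight down, through the soft travel that brings the die onto the wood and on through the stiff travel to its firm second stop, keep it there for about half a second, and let it spring fully back up. Do not force the press or ram the lath, leave the lath in place against the stop, and leave the other things on the bench alone.

Things in the scene. Friction and masses are not known exactly. Their poses are not given: they have to be found in the camera images.
- lath: the workpiece: a straight pale wooden lath, 180 long (its x) x 36 wide (its y) x 20 mm thick, about 100 g, three small low diamonds carved in the middle of its top; both ends alike, either may go in. Lies flat on the bench at the start, to the left or right of the press. Origin: centre of its underside, z up.
- press: green cast-iron hand press, fixed; place and yaw differ from run to run. Origin on the bench, on the vertical axis of knob, ram and die; its x points from the open feed side to the column. Base plate 170 x 100 x 14 mm (x -80 to +90); column 34 x 40 mm at x = +65.
- press_head (a point): point on the axis at the top of the press head, 140 mm above the bench. Head: 40 mm wide, x -22 to +82, 30 mm high. Below it the die, 14 mm diameter; its tip stands 81 mm above the bench when the knob is up, plus or minus 7 mm: it is screwed in by an unmeasured amount, so the depth of both stops must be felt.
- bed: steel bed of the press, packed up to a height that differs by a few mm. Origin: on the die's axis, 33 mm below the bed's top face; axes as the press (x = feed direction). Top face x -102 to +32: 28 mm wide up to x = -46 (fingers can straddle it while holding the lath), 58 mm wide beyond.
- mouth (a point): on the bed's top face at x = -46, where the channel begins. Two side guides 11 mm high run from here 68 mm along x, 39 mm apart, to the end stop (face at bed x = +22, 14 mm high). In front of here flared guides, 26 mm long, about 70 mm wide over their tips.
- nest (a point): on the bed's top face, where the centre of the lath's underside lies when the lath is fully home: 90 mm before the stop face, mid-channel; axes as the bed. 56 mm of the lath then overhang the bed's front; it does not tip. Hold the lath by its sides 40 to 50 mm from its rear end, so that the hand stays clear of the press head.
- knob_top (a point): centre of the flat top of the press knob, a dark wooden mushroom 42 mm in diameter, 18 mm high; 200 mm above the bench when up.
- ram (a joint): downward travel of the ram that carries knob and die (m): 0 up, spring-returned by a soft spring (3 N, up to about 4 N on reaching the wood). It stops where the die meets the lath, after roughly 6 to 26 mm: the first stop.
- knob (a joint): downward travel of the knob into the ram (m): 0 out. A preloaded stiff spring: it starts to move at 6 to 7 N, only once the die rests on the wood, and needs about 11 N at 0.006, where it meets the solid second stop; beyond that the force climbs steeply. Springs back to 0.
- offcut: bystander: short block of pale wood 85 x 60 x 28 mm with a small ridge on its top (40 mm in all). Origin: centre of its underside.
- chisel_a: bystander: carving chisel, about 230 mm, wooden handle
- chisel_b: bystander: carving chisel, about 220 mm, wooden handle
- chisel_c: bystander: carving chisel, about 240 mm, wooden handle
- mallet: bystander: wooden mallet, 270 mm long, 75 mm high
- brush: bystander: flat brush
- jar: bystander: closed glass jar, 68 mm diameter, 85 mm high
Mind the look-alikes: they are no part of the job. What is shaped like the lath but black or red is not meant.

How it is judged:
By the outcome, as a careful person would: the job done as asked, in the order asked, and still so for the second after the job is handed in, with the robot touching nothing.
It also fails if it takes over 72 s, if anything falls off the work surface, if the arm or the gripper's body presses on something with over 40 N, if the wrist force passes 120 N, or if a joint passes its speed limit or range.

## Working session

There is one attempt and no reset: what is moved stays moved. The work goes in short steps, Python scripts to look and compute and a tool call to move; the robot and the scene stay as the last step left them, time stands still between calls to the robot, and variables do not carry over. Pictures are saved under pics/ and viewed, at most 10 in all, crops included, and the job is handed in when it is done.

Besides the shell and the picture viewer there is one more tool, called after ">>>" as a command line: name --argument value ..., lists and objects as JSON in quotes. step_arm: Moves the arm, as the interface text tells. Its arguments: {"type":"object","properties":{"motion":{"type":"array","items":{"type":"object","properties":{"dr":{"type":"array","items":{"type":"number"}},"slide":{"type":"array","items":{"type":"number"}},"jaw":{"type":"number"}}}}},"required":["motion"]}

```bash
mkdir -p pics; python3 - <<'E'
from bench import arm, optics
import cv2,numpy as np
s=arm.read_state(); print({k:np.round(v,3).tolist() for k,v in s.items()})
for n in("scene","top","wrist"):
    im=optics.get_image(n); cv2.imwrite(f"pics/{n}0.png",im)
    c=optics.camera_info(n); print(n,{k:np.round(v,3).tolist() if not isinstance(v,str) else v for k,v in c.items()})
a=np.hstack([cv2.imread("pics/scene0.png"),cv2.imread("pics/top0.png")])
E
```

```text
{'clock': 0.0, 'joints': [1.363, 0.386, 0.007, -0.0, -1.194, -0.259], 'joint_vel': [-0.002, 0.001, 0.001, 0.0, 0.001, -0.001], 'joint_efforts': [-0.0, -39.229, 18.84, 4.186, -0.005, 0.0], 'position': [281.001, 557.638, 230.215], 'ee_rot': [0.973, -0.231, -0.0, 0.001], 'contact_force': [-0.274, 0.018, -0.035], 'wrist_torque': [-0.006, 0.013, 0.002], 'grasp_force': 0.0, 'gripper_width': 85.339}
scene {'camera_matrix': [[435.133, 0.0, 247.349], [0.0, 435.133, 192.605], [0.0, 0.0, 1.0]], 'view': [[-0.617, 0.787, -0.01, 327.409], [-0.645, -0.499, 0.579, 276.69], [0.451, 0.364, 0.815, -1922.817], [0.0, 0.0, 0.0, 1.0]]}
top {'camera_matrix': [[455.902, 0.0, 250.027], [0.0, 455.902, 187.539], [0.0, 0.0, 1.0]], 'view': [[0.027, -0.999, 0.022, -30.051], [0.996, 0.029, 0.083, -545.062], [-0.084, 0.02, 0.996, -1624.137], [0.0, 0.0, 0.0, 1.0]]}
wrist {'camera_matrix': [[316.892, 0.0, 258.784], [0.0, 316.892, 183.059], [0.0, 0.0, 1.0]], 'T_tool_cam': [[-0.0, 0.963, 0.269, 68.783], [1.0, -0.0, 0.0, 0.037], [0.0, 0.269, -0.963, -143.388], [0.0, 0.0, 0.0, 1.0]]}
```

View pics/top0.png

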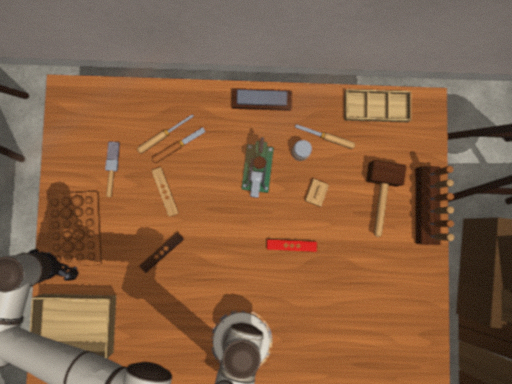

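View pics/scene0.png

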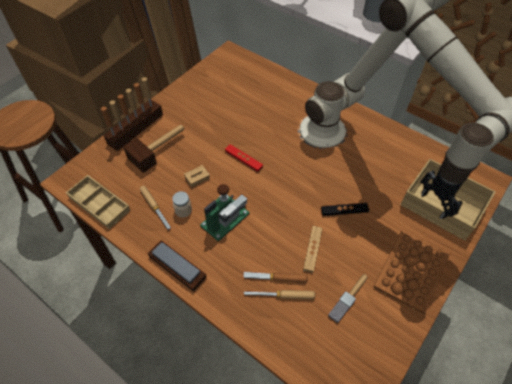

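The top view shows the pale lath at (165,192), the press at (258,170) with its knob at (259,163), and the bed pointing towards the robot, down to (256,195). The look-alikes are a black bar at (161,252), a red bar at (291,245) and the short offcut at (317,192). Only the object at (165,192) is pale, long and has diamonds. I'll confirm it in a crop.

```bash
cat > h.py <<'E'
from bench import arm, optics
import cv2,numpy as np
from scipy.spatial.transform import Rotation as R
def cam(n,s=None):
    c=optics.camera_info(n); K=np.array(c["camera_matrix"])
    if n!="wrist": return K,np.array(c["view"])
    T=np.eye(4); T[:3,:3]=R.from_quat(s["ee_rot"]).as_matrix(); T[:3,3]=s["position"]
    return K,np.linalg.inv(T@np.array(c["T_tool_cam"]))
def ray(c,px):
    K,V=c; px=np.atleast_2d(px).astype(float)
    d=np.c_[px,np.ones(len(px))]@np.linalg.inv(K).T*[1,-1,-1]
    return -V[:3,:3].T@V[:3,3], d@V[:3,:3]
def plane(c,px,z):
    o,d=ray(c,px); return o+d*((z-o[2])/d[:,2])[:,None]
def proj(c,p):
    K,V=c; q=(np.atleast_2d(p)@V[:3,:3].T+V[:3,3])*[1,-1,-1]; q=q@K.T; return q[:,:2]/q[:,2:]
def tri(c1,p1,c2,p2):
    o1,d1=ray(c1,p1);o2,d2=ray(c2,p2);d1,d2=d1[0],d2[0]
    t=np.linalg.lstsq(np.c_[d1,-d2],o2-o1,rcond=None)[0]
    a,b=o1+t[0]*d1,o2+t[1]*d2; return (a+b)/2,np.linalg.norm(a-b)
E
python3 - <<'E'
from h import *
t=cv2.imread("pics/top0.png"); s=cv2.imread("pics/scene0.png")
a=cv2.resize(t[130:225,140:280],None,fx=4,fy=4,interpolation=cv2.INTER_CUBIC)
b=cv2.resize(s[175:275,190:330],None,fx=2,fy=2,interpolation=cv2.INTER_CUBIC)
c=np.zeros((600,560,3),np.uint8); c[:380,:560]=a; c[380:580,:280]=b; cv2.imwrite("pics/crop0.png",c)
for n,im,win in(("top",t,(150,160,185,222)),("scene",s,(295,220,330,275))):
    hsv=cv2.cvtColor(im,cv2.COLOR_BGR2HSV); m=np.zeros(hsv.shape[:2],np.uint8)
    x0,y0,x1,y1=win; m[y0:y1,x0:x1]=cv2.inRange(hsv,(12,60,150),(30,160,255))[y0:y1,x0:x1]
    cs=cv2.findContours(m,0,1)[0]; k=max(cs,key=cv2.contourArea).reshape(-1,2)
    w=plane(cam(n),k,20)[:,:2].astype(np.float32); print(n,len(k),cv2.minAreaRect(w))
g=cv2.cvtColor(t,cv2.COLOR_BGR2HSV); print(g[192,165],g[163,259],g[185,257],g[170,247])
E
```

```text
top 113 ((521.61083984375, 293.6706848144531), (181.80364990234375, 43.09432601928711), 23.948699951171875)
scene 246 ((512.1972045898438, 282.5609130859375), (210.6918182373047, 123.02691650390625), 31.941259384155273)
[ 13 162 165] [ 10 163  97] [107  11 168] [42 78 88]
```

View pics/crop0.png

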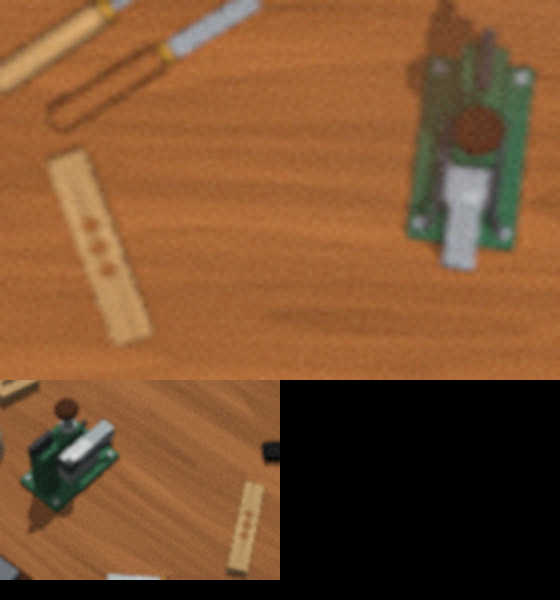

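The crop confirms it: a pale lath with three diamonds, centred at top pixel (165,191), measuring 182 x 43 mm at z=20, yaw 24°. Next is the press pose.

```bash
python3 - <<'E'
from h import *
T=cam("top");S=cam("scene")
print("knob tri",tri(T,[259.75,162.5],S,[223,189]), "plane200",plane(T,[259.75,162.5],200))
c=np.array([[440,68],[522,77],[505,233],[418,222]])/4+[140,130]
p=plane(T,c,14); print(p.round(1)); print("centre",p.mean(0)); d=p[:2].mean(0)-p[2:].mean(0); print("yaw",np.arctan2(d[1],d[0]))
t=cv2.imread("pics/top0.png"); h=cv2.cvtColor(t,cv2.COLOR_BGR2HSV)
m=np.zeros(h.shape[:2],np.uint8); m[168:200,244:270]=cv2.inRange(h,(0,0,130),(180,50,255))[168:200,244:270]
k=max(cv2.findContours(m,0,1)[0],key=cv2.contourArea).reshape(-1,2)
print("bed",cv2.minAreaRect(plane(T,k,33)[:,:2].astype(np.float32)),plane(T,k[k[:,1]==k[:,1].max()],33).round(0).tolist())
E
```

```text
knob tri (array([613.66278743, -40.23148702, 192.41419963]), np.float64(1.7428285675590542)) plane200 [[613.11534519 -40.64092279 200.        ]]
[[695.3 -10.9  14. ]
 [689.3 -86.1  14. ]
 [545.6 -74.   14. ]
 [553.3   5.3  14. ]]
centre [620.84082529 -41.43745836  14.        ]
yaw -0.09867166819325349
bed ((558.3065795898438, -35.71752166748047), (86.68209075927734, 36.00698471069336), 1.433989405632019) [[515.0, -23.0, 33.0], [515.0, -26.0, 33.0], [515.0, -30.0, 33.0], [515.0, -33.0, 33.0], [515.0, -37.0, 33.0], [515.0, -40.0, 33.0]]
```

>>> step_arm --motion '[{"dr": [0,0,1.0],"slide": [0,0,0],"jaw": 85},{"dr": [0,0,2.1],"slide": [0,0,0],"jaw": 85},{"dr": [0,0,3.3],"slide": [0,0,0],"jaw": 85},{"dr": [0,0,4.5],"slide": [0,0,0],"jaw": 85},{"dr": [0,0,5.7],"slide": [0,0,0],"jaw": 85},{"dr": [0,0,6.9],"slide": [0,0,0],"jaw": 85},{"dr": [0,0,8.1],"slide": [0,0,0],"jaw": 85},{"dr": [0,0,8.1],"slide": [0,0,0],"jaw": 85}]'

```text
clock: 1.15
position: [281.2, 557.9, 230.9]
ee_rot: [-0.698, 0.716, -0.0, -0.0]
contact_force: [-0.2, -0.7, -0.8]
gripper_width: 85.1
grasp_force: 0.0
```

>>> step_arm --motion '[{"dr": [0,0,1.1],"slide": [40,-30,10],"jaw": 85},{"dr": [0,0,2.3],"slide": [80,-60,25],"jaw": 85},{"dr": [0,0,3.5],"slide": [120,-90,40],"jaw": 85},{"dr": [0,0,4.7],"slide": [165,-123,60],"jaw": 85},{"dr": [0,0,5.9],"slide": [210,-156,80],"jaw": 85},{"dr": [0,0,7.0],"slide": [250,-187,95],"jaw": 85},{"dr": [0,0,8.1],"slide": [277,-207,110],"jaw": 85},{"dr": [0,0,8.1],"slide": [277,-207,110],"jaw": 85}]'

```text
clock: 2.15
position: [480.9, 273.1, 119.8]
ee_rot: [-0.204, 0.979, -0.001, -0.002]
contact_force: [-0.2, -0.3, 0.0]
gripper_width: 84.9
grasp_force: 0.0
```

```bash
python3 - <<'E'
from h import *
s=arm.read_state(); im=optics.get_image("wrist"); cv2.imwrite("pics/w1.png",im)
W=cam("wrist",s); print(s["position"],np.degrees(2*np.arctan2(s["ee_rot"][1],s["ee_rot"][0])))
h=cv2.cvtColor(im,cv2.COLOR_BGR2HSV); u,v=proj(W,[480,275,20])[0].round().astype(int); print(u,v,h[v,u])
m=cv2.inRange(h,(14,30,150),(32,150,255)); 
for k in cv2.findContours(m,0,1)[0]:
    if cv2.contourArea(k)>1500:
        print(cv2.boundingRect(k),cv2.minAreaRect(plane(W,k.reshape(-1,2),20)[:,:2].astype(np.float32)))
E
```

```text
[480.9080272  273.12727962 119.8309575 ] 203.5873055340667
262 183 [ 16 106 180]
(382, 120, 130, 137) ((432.45166015625, 419.52142333984375), (123.11061096191406, 97.38939666748047), 35.56222915649414)
(0, 0, 325, 335) ((509.96124267578125, 207.51272583007812), (278.8606262207031, 264.5064697265625), 11.274812698364258)
```

View pics/w1.png

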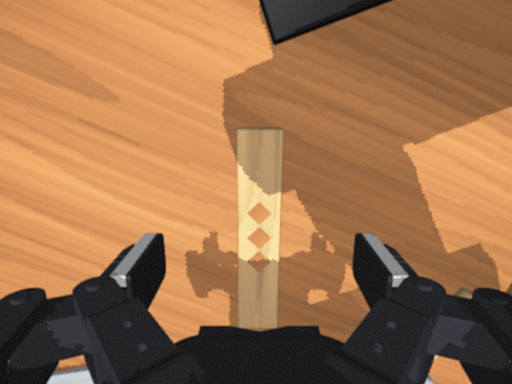

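The wrist view shows the lath running straight down the picture: sides at columns 237–283, rear end at row 129, middle diamond at (259,238).

```bash
python3 - <<'E'
from h import *
s=arm.read_state();W=cam("wrist",s)
p=plane(W,[[238,130],[283,130],[239.5,310],[276,310],[259.5,238]],20); print(p.round(1))
e=p[:2].mean(0);f=p[2:4].mean(0);d=f-e;d/=np.linalg.norm(d);print("yaw",np.degrees(np.arctan2(d[1],d[0])),"width",np.linalg.norm(p[0]-p[1]),np.linalg.norm(p[2]-p[3]),"half",np.linalg.norm(p[4]-e))
g=e+45*d; print("grasp",g); Rm=R.from_quat(s["ee_rot"]).as_matrix(); print("slide",Rm.T@(np.r_[g[:2],2]-s["position"]))
E
```

```text
[[449.4 242.8  20. ]
 [435.5 274.3  20. ]
 [597.2 306.2  20. ]
 [584.  336.3  20. ]
 [525.2 294.2  20. ]]
yaw 22.91558636087281 width 34.39763798744205 32.88139619563029 half 90.07259874171726
grasp [483.88375857 276.1044463   20.        ]
slide [ -3.44564682   0.24925855 118.73809662]
```

>>> step_arm --motion '[{"dr": [0,0,0.09],"slide": [-3.5,0,35],"jaw": 75},{"dr": [0,0,0.09],"slide": [-3.5,0,70],"jaw": 65},{"dr": [0,0,0.09],"slide": [-3.5,0,95],"jaw": 60},{"dr": [0,0,0.09],"slide": [-3.5,0,110],"jaw": 60},{"dr": [0,0,0.09],"slide": [-3.5,0,117],"jaw": 60},{"dr": [0,0,0.09],"slide": [-3.5,0,117],"jaw": 45},{"dr": [0,0,0.09],"slide": [-3.5,0,117],"jaw": 25},{"dr": [0,0,0.09],"slide": [-3.5,0,117],"jaw": 25}]'

```text
clock: 3.2
position: [484.6, 277.7, 5.6]
ee_rot: [-0.199, 0.98, 0.001, 0.001]
contact_force: [-0.8, -0.1, 3.1]
gripper_width: 34.3
grasp_force: 61.8
```

>>> step_arm --motion '[{"dr": [0,0,0],"slide": [0,0,0],"jaw": 25},{"dr": [0,0,0],"slide": [0,0,0],"jaw": 25},{"dr": [0,0,0],"slide": [0,0,0],"jaw": 25},{"dr": [0,0,0],"slide": [0,0,-5],"jaw": 25},{"dr": [0,0,0],"slide": [0,0,-20],"jaw": 25},{"dr": [0,0,0],"slide": [0,0,-40],"jaw": 25},{"dr": [0,0,0],"slide": [0,0,-60],"jaw": 25},{"dr": [0,0,0],"slide": [0,0,-60],"jaw": 25}]'

```text
clock: 4.2
position: [484.8, 277.9, 66.4]
ee_rot: [-0.199, 0.98, 0.001, 0.002]
contact_force: [-0.3, -0.0, -1.5]
gripper_width: 34.4
grasp_force: 61.3
```

>>> step_arm --motion '[{"dr": [0,0,0.4],"slide": [35,-7,0],"jaw": 25},{"dr": [0,0,0.9],"slide": [86,-23,0],"jaw": 25},{"dr": [0,0,1.5],"slide": [131,-53,0],"jaw": 25},{"dr": [0,0,2.1],"slide": [164,-93,3],"jaw": 25},{"dr": [0,0,2.7],"slide": [188,-138,6],"jaw": 25},{"dr": [0,0,3.2],"slide": [207,-184,9],"jaw": 25},{"dr": [0,0,3.57],"slide": [224,-225,11],"jaw": 25},{"dr": [0,0,3.57],"slide": [224,-225,11],"jaw": 25}]'

```text
clock: 5.2
position: [363.7, -20.0, 52.7]
ee_rot: [0.052, 0.999, -0.0, -0.001]
contact_force: [-0.2, 0.4, -1.2]
gripper_width: 34.4
grasp_force: 61.3
```

```bash
python3 - <<'E'
from h import *
s=arm.read_state(); im=optics.get_image("wrist"); W=cam("wrist",s)
t=optics.get_image("top"); cv2.imwrite("pics/t2raw.png",t); cv2.imwrite("pics/w2raw.png",im)
c=np.zeros((584,512,3),np.uint8); c[:384]=im; c[384:,:400]=cv2.resize(t[145:245,180:300],(400,333),interpolation=2)[67:267]
cv2.imwrite("pics/w2.png",im)
sc=optics.get_image("scene"); cv2.imwrite("pics/s2raw.png",sc)
print(s["position"],s["contact_force"],s["gripper_width"],np.degrees(2*np.arctan2(s["ee_rot"][1],s["ee_rot"][0])), proj(W,[[513,-31,33],[569,-36,33]]))
E
```

```text
[363.71145798 -20.03106325  52.67001866] [-0.23765736  0.43751738 -1.21696476] 34.367152859813416 174.03763512272104 [[265.87720951 426.49193353]
 [266.58437143 485.09419111]]
```

View pics/w2.png

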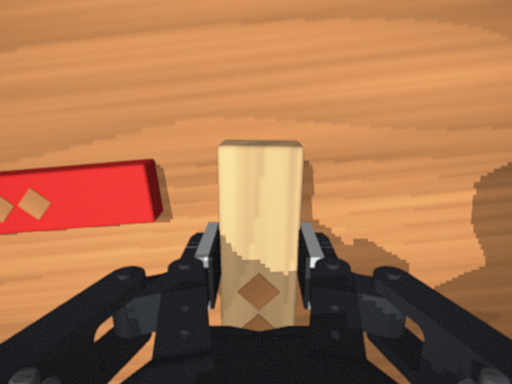

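The lath is gripped straight, with its sides at columns 220–301 and its rear end at row 141. The press is behind the hand in this view, so I'll compare lath and bed in the top view.

```bash
python3 - <<'E'
from h import *
W=cam("wrist",arm.read_state()); s=arm.read_state()
e=plane(W,[[219,144],[302,144]],s["position"][2]+14.4); print("rear",e.round(1),np.linalg.norm(e[0]-e[1]),np.linalg.norm(e[:,:2].mean(0)-s["position"][:2]))
t=cv2.imread("pics/t2raw.png"); a=cv2.resize(t[140:236,220:290],None,fx=6,fy=6,interpolation=cv2.INTER_CUBIC)
q=cv2.imread("pics/s2raw.png"); b=cv2.resize(q[165:245,185:265],None,fx=4.7,fy=4.7,interpolation=cv2.INTER_CUBIC)
c=np.zeros((576,796,3),np.uint8); c[:,:420]=a; c[:376,420:]=b; cv2.imwrite("pics/t2.png",c)
E
```

```text
rear [[315.9 -28.9  67.6]
 [319.2   4.9  67.6]] 33.914182170098094 48.178371464337616
```

View pics/t2.png

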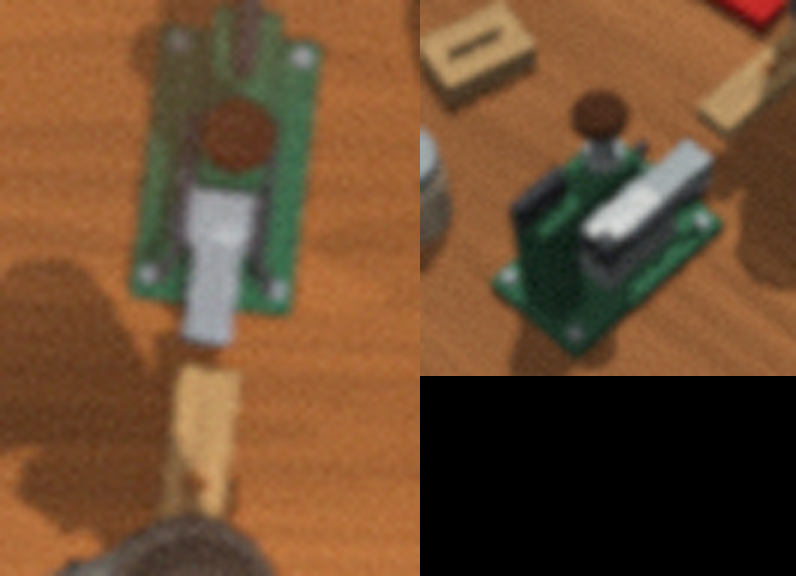

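The enlarged top crop shows the bed strip down to crop (208,343) with the lath's front end at (209,368), nearly in line. The right part, from the scene camera, shows the knob at (600,115) and the lath tip at (730,115). Now I'll fit both centre lines.

```bash
python3 - <<'E'
from h import *
T=cam("top"); t=cv2.imread("pics/t2raw.png")
f=6; a=cv2.resize(t[140:236,220:290],None,fx=f,fy=f,interpolation=cv2.INTER_CUBIC).astype(int)
h=cv2.cvtColor(a.astype(np.uint8),cv2.COLOR_BGR2HSV)
px=lambda u,v:np.c_[(np.array(u)+.5)/f-.5+220,(np.array(v)+.5)/f-.5+140]
def mids(mask,rows,c0,c1):
    o=[]
    for r in rows:
        x=np.flatnonzero(mask[r,c0:c1])+c0
        if len(x): o.append((r,x[0],x[-1]))
    return np.array(o)
def fit(o,z,name):
    L=plane(T,px(o[:,1],o[:,0]),z);Rr=plane(T,px(o[:,2],o[:,0]),z);m=(L+Rr)/2
    k=np.polyfit(m[:,0]-500,m[:,1],1); print(name,"slope",k[0],"y@500",k[1],"width",np.linalg.norm(L-Rr,axis=1).mean(),"x",m[:,0].min(),m[:,0].max()); return k
fb=fit(mids((h[...,1]<60)&(h[...,2]>120),range(280,336,4),150,290),33,"bed")
fl=fit(mids((h[...,2]>165)&(h[...,0]>11)&(h[...,1]<150),range(375,440,4),150,260),67,"lath")
s=arm.read_state(); p=s["position"]; yaw=2*np.arctan2(s["ee_rot"][1],s["ee_rot"][0])-np.pi
print("lath by tool: yaw",yaw,"y@500",p[1]+(500-p[0])*np.tan(yaw)); print("knob line y@500:", -41+ .098*114)
print(plane(T,px([208,209],[343,368]),33).round(1),plane(T,px([209],[368]),67).round(1), "knob",plane(T,px([238],[134]),200).round(1))
E
```

```text
bed slope -0.6182624957138112 y@500 -15.678157702502999 width 42.47103121112273 x 518.7171825698372 550.0626637819512
lath slope -0.07139064882565732 y@500 -32.42798164154054 width 34.29969043816956 x 453.86491505399107 491.3034234052051
lath by tool: yaw -0.09791456595645665 y@500 -30.44928976606262
knob line y@500: -29.828
[[512.2 -30.7  33. ]
 [497.2 -31.6  33. ]] [[495.4 -30.6  67. ]] knob [[615. -39. 200.]]
```

```bash
python3 - <<'E'
from h import *
T=cam("top"); f=6
px=lambda u,v:np.c_[(np.array(u)+.5)/f-.5+220,(np.array(v)+.5)/f-.5+140]
for nm in("top0","t2raw"):
    t=cv2.imread(f"pics/{nm}.png")
    a=cv2.resize(t[140:236,220:290],None,fx=f,fy=f,interpolation=cv2.INTER_CUBIC)
    h=cv2.cvtColor(a,cv2.COLOR_BGR2HSV); o=[]
    for r in range(260,336,6):
        x=np.flatnonzero((h[r,172:258,1]<70)&(h[r,172:258,2]>115))+172
        if len(x)>20: o.append((r,x[0],x[-1]))
    o=np.array(o); L=plane(T,px(o[:,1],o[:,0]),33);Q=plane(T,px(o[:,2],o[:,0]),33);m=(L+Q)/2
    w=np.linalg.norm(L-Q,axis=1); print(nm,w.round(0)); print(m[:,:2].round(1).tolist()); g=w<36
    k=np.polyfit(m[g,0]-515,m[g,1],1); print(k)
E
```

```text
top0 [28. 28. 28. 31. 31. 32. 31. 29. 29. 31. 29. 29. 29.]
[[562.1, -35.0], [558.5, -34.8], [554.9, -34.0], [551.3, -34.1], [547.7, -34.5], [544.1, -34.3], [540.4, -33.5], [536.8, -33.3], [533.2, -32.5], [529.6, -31.1], [525.9, -30.0], [522.3, -30.1], [518.7, -29.9]]
[ -0.12902755 -29.58433897]
t2raw [28. 28. 29. 29. 31. 32. 31. 30. 29. 29. 29. 30. 29.]
[[562.1, -35.0], [558.5, -34.8], [554.9, -34.3], [551.2, -33.5], [547.7, -34.2], [544.0, -33.7], [540.4, -33.5], [536.8, -33.6], [533.2, -32.5], [529.6, -31.1], [525.9, -30.3], [522.3, -29.8], [518.7, -29.6]]
[ -0.12901738 -29.49284113]
```

>>> step_arm --motion '[{"dr": [0,0,0],"slide": [-5,2,0],"jaw": 25},{"dr": [0,0,0],"slide": [-15,2,0],"jaw": 25},{"dr": [0,0,0],"slide": [-25,2,0],"jaw": 25},{"dr": [0,0,0],"slide": [-35,2,0],"jaw": 25},{"dr": [0,0,0],"slide": [-39,2,2],"jaw": 25},{"dr": [0,0,0],"slide": [-39,2,5],"jaw": 25},{"dr": [0,0,0],"slide": [-39,2,7],"jaw": 25},{"dr": [0,0,0],"slide": [-39,2,7],"jaw": 25}]'

```text
clock: 6.35
position: [405.1, -19.2, 46.7]
ee_rot: [0.049, 0.999, 0.0, 0.001]
contact_force: [1.8, -2.5, 4.3]
gripper_width: 34.5
grasp_force: 61.9
```

>>> step_arm --motion '[{"dr": [0,0,0],"slide": [0,0,0.5],"jaw": 25},{"dr": [0,0,0],"slide": [0,0,1],"jaw": 25},{"dr": [0,0,0],"slide": [0,0,1.5],"jaw": 25},{"dr": [0,0,0],"slide": [0,0,2],"jaw": 25},{"dr": [0,0,0],"slide": [0,0,2.5],"jaw": 25},{"dr": [0,0,0],"slide": [0,0,3],"jaw": 25},{"dr": [0,0,0],"slide": [0,0,3],"jaw": 25},{"dr": [0,0,0],"slide": [0,0,3],"jaw": 25}]'

```text
clock: 7.35
position: [404.3, -19.2, 43.3]
ee_rot: [0.049, 0.999, 0.0, 0.0]
contact_force: [0.8, 1.6, 4.1]
gripper_width: 34.3
grasp_force: 61.9
```

```bash
python3 - <<'E'
from h import *
for i in range(2):
    im=optics.get_image("scene"); s=arm.read_state(); print(np.round(s["contact_force"],1),np.round(s["wrist_torque"],2),np.round(s["position"],1))
w=optics.get_image("wrist"); cv2.imwrite("pics/w3raw.png",w)
b=cv2.resize(im[160:250,190:290],None,fx=6,fy=6,interpolation=cv2.INTER_CUBIC); cv2.imwrite("pics/s3.png",b)
E
```

```text
[1.3 0.9 4.7] [ 0.16 -0.69  0.09] [404.3 -19.2  43.3]
[0.  2.5 4.7] [ 0.21 -0.71  0.12] [404.3 -19.2  43.3]
```

View pics/s3.png

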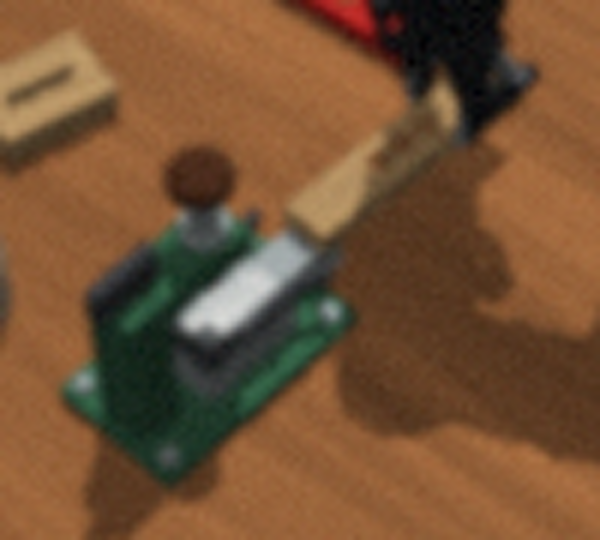

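The nose rests on the bed, which stands higher than nominal. I'll ease the hand up.

>>> step_arm --motion '[{"dr": [0,0,0],"slide": [0,0,-1],"jaw": 25},{"dr": [0,0,0],"slide": [0,0,-2],"jaw": 25},{"dr": [0,0,0],"slide": [0,0,-2],"jaw": 25},{"dr": [0,0,0],"slide": [0,0,-2],"jaw": 25},{"dr": [0,0,0],"slide": [0,0,-2],"jaw": 25},{"dr": [0,0,0],"slide": [0,0,-2],"jaw": 25},{"dr": [0,0,0],"slide": [0,0,-2],"jaw": 25},{"dr": [0,0,0],"slide": [0,0,-2],"jaw": 25}]'

```text
clock: 8.5
position: [403.7, -19.5, 45.2]
ee_rot: [0.049, 0.999, -0.0, -0.001]
contact_force: [0.3, -0.0, 0.7]
gripper_width: 34.0
grasp_force: 61.6
```

```bash
python3 - <<'E'
from h import *
s=arm.read_state(); print(np.round(s["contact_force"],1),np.round(s["wrist_torque"],2),np.round(s["position"],1))
W=cam("wrist",s); w=optics.get_image("wrist"); cv2.imwrite("pics/w4raw.png",w)
for n in("w2raw","w3raw","w4raw"):
    g=cv2.GaussianBlur(cv2.cvtColor(cv2.imread(f"pics/{n}.png"),cv2.COLOR_BGR2GRAY),(3,3),0).astype(int)
    c=g[120:165,245:275].mean(1); d=np.diff(c); print(n,"rear edges rows",[(i+120,round(d[i])) for i in np.argsort(-abs(d))[:4]])
    r=np.diff(g[150:200,205:320].mean(0)); print("  sides",205+np.argmax(r[:40]),205+60+np.argmin(r[60:]))
E
```

```text
[ 0.3 -0.   0.7] [ 0.1  -0.05 -0.01] [403.7 -19.5  45.2]
w2raw rear edges rows [(np.int64(145), 25), (np.int64(146), 23), (np.int64(139), -20), (np.int64(144), 15)]
  sides 218 301
w3raw rear edges rows [(np.int64(145), 28), (np.int64(144), 23), (np.int64(146), 20), (np.int64(141), -19)]
  sides 218 300
w4raw rear edges rows [(np.int64(145), 28), (np.int64(146), 22), (np.int64(144), 20), (np.int64(141), -18)]
  sides 218 300
```

>>> step_arm --motion '[{"dr": [0,0,0],"slide": [-2,0,-0.7],"jaw": 25},{"dr": [0,0,0],"slide": [-6,0,-0.7],"jaw": 25},{"dr": [0,0,0],"slide": [-11,0,-0.7],"jaw": 25},{"dr": [0,0,0],"slide": [-16,0,-0.7],"jaw": 25},{"dr": [0,0,0],"slide": [-20,0,-0.7],"jaw": 25},{"dr": [0,0,0],"slide": [-24,0,-0.7],"jaw": 25},{"dr": [0,0,0],"slide": [-28,0,-0.7],"jaw": 25},{"dr": [0,0,0],"slide": [-28,0,-0.7],"jaw": 25}]'

```text
clock: 9.55
position: [432.8, -22.0, 46.2]
ee_rot: [0.049, 0.999, 0.0, 0.001]
contact_force: [-1.7, -0.6, 3.0]
gripper_width: 34.4
grasp_force: 61.8
```

```bash
cat > r.py <<'E'
from h import *
s=arm.read_state(); print(np.round(s["contact_force"],1),np.round(s["wrist_torque"],2),np.round(s["position"],1),"yaw",np.degrees(2*np.arctan2(s["ee_rot"][1],s["ee_rot"][0]))-180)
p=s["position"]; o=np.array([614.5,-40.1]); u=np.array([.995,-.0998]); d=p[:2]-o; print("local",d@u,d@[-u[1],u[0]])
E
python3 r.py
```

```text
[-1.7 -0.6  3. ] [-0.29  0.11 -0.12] [432.8 -22.   46.2] yaw -5.636544579047069
local -182.5947492321115 -0.16914783810403705
```

>>> step_arm --motion '[{"dr": [0,0,0],"slide": [-3,0,0],"jaw": 25},{"dr": [0,0,0],"slide": [-6,0,0],"jaw": 25},{"dr": [0,0,0],"slide": [-9,0,0],"jaw": 25},{"dr": [0,0,0],"slide": [-12,0,0],"jaw": 25},{"dr": [0,0,0],"slide": [-15,0,0],"jaw": 25},{"dr": [0,0,0],"slide": [-18,0,0],"jaw": 25},{"dr": [0,0,0],"slide": [-20,0,0],"jaw": 25},{"dr": [0,0,0],"slide": [-20,0,0],"jaw": 25}]'

```text
clock: 10.55
position: [451.0, -24.3, 46.3]
ee_rot: [0.049, 0.999, -0.0, -0.001]
contact_force: [-6.7, 0.6, 9.1]
gripper_width: 34.6
grasp_force: 62.6
```

```bash
python3 r.py
```

```text
[-6.7  0.6  9.1] [ 0.01  1.43 -0.01] [451.  -24.3  46.3] yaw -5.636990216654397
local -164.23330854674717 -0.6303581802973781
```

Backward and upward force are both growing, which looks like the lath being nose-up and bearing on the bed's front edge. I'll raise the hand slightly to relieve it.

>>> step_arm --motion '[{"dr": [0,0,0],"slide": [0,0,-0.5],"jaw": 25},{"dr": [0,0,0],"slide": [0,0,-1],"jaw": 25},{"dr": [0,0,0],"slide": [0,0,-1.5],"jaw": 25},{"dr": [0,0,0],"slide": [0,0,-1.5],"jaw": 25},{"dr": [0,0,0],"slide": [0,0,-1.5],"jaw": 25},{"dr": [0,0,0],"slide": [0,0,-1.5],"jaw": 25},{"dr": [0,0,0],"slide": [0,0,-1.5],"jaw": 25},{"dr": [0,0,0],"slide": [0,0,-1.5],"jaw": 25}]'

```text
clock: 11.55
position: [452.2, -24.0, 47.5]
ee_rot: [0.049, 0.999, -0.0, 0.0]
contact_force: [-1.4, -1.1, 2.4]
gripper_width: 34.5
grasp_force: 61.7
```

```bash
python3 r.py
```

```text
[-1.4 -1.1  2.4] [-0.43  0.31 -0.03] [452.2 -24.   47.5] yaw -5.623170914584534
local -163.0872032816396 -0.16075239768705715
```

>>> step_arm --motion '[{"dr": [0,0,0],"slide": [0,0,-0.8],"jaw": 25},{"dr": [0,0,0],"slide": [-3,0,-0.9],"jaw": 25},{"dr": [0,0,0],"slide": [-7,0,-1.0],"jaw": 25},{"dr": [0,0,0],"slide": [-11,0,-1.1],"jaw": 25},{"dr": [0,0,0],"slide": [-15,0,-1.2],"jaw": 25},{"dr": [0,0,0],"slide": [-18,0,-1.3],"jaw": 25},{"dr": [0,0,0],"slide": [-20,0,-1.3],"jaw": 25},{"dr": [0,0,0],"slide": [-20,0,-1.3],"jaw": 25}]'

```text
clock: 12.55
position: [472.3, -26.0, 48.8]
ee_rot: [0.049, 0.999, 0.0, 0.0]
contact_force: [0.1, -0.7, -1.2]
gripper_width: 34.6
grasp_force: 61.3
```

```bash
python3 r.py
```

```text
[ 0.1 -0.7 -1.2] [-0.28  0.   -0.09] [472.3 -26.   48.8] yaw -5.631019595300444
local -142.9487027746752 -0.131601953686345
```

>>> step_arm --motion '[{"dr": [0,0,0],"slide": [-3,0,0],"jaw": 25},{"dr": [0,0,0],"slide": [-7,0,0],"jaw": 25},{"dr": [0,0,0],"slide": [-11,0,0],"jaw": 25},{"dr": [0,0,0],"slide": [-15,0,0],"jaw": 25},{"dr": [0,0,0],"slide": [-19,0,0],"jaw": 25},{"dr": [0,0,0],"slide": [-23,0,0],"jaw": 25},{"dr": [0,0,0],"slide": [-25,0,0],"jaw": 25},{"dr": [0,0,0],"slide": [-25,0,0],"jaw": 25}]'

```text
clock: 13.55
position: [495.9, -28.7, 49.5]
ee_rot: [0.049, 0.999, -0.0, -0.001]
contact_force: [-6.5, -0.1, 10.0]
gripper_width: 34.4
grasp_force: 62.6
```

>>> step_arm --motion '[{"dr": [0,0,0],"slide": [-1,0,0],"jaw": 25},{"dr": [0,0,0],"slide": [-2,0,0],"jaw": 25},{"dr": [0,0,0],"slide": [-3,0,0],"jaw": 25},{"dr": [0,0,0],"slide": [-4,0,0],"jaw": 25},{"dr": [0,0,0],"slide": [-5,0,0],"jaw": 25},{"dr": [0,0,0],"slide": [-5,0,0],"jaw": 25},{"dr": [0,0,0],"slide": [-5,0,0],"jaw": 25},{"dr": [0,0,0],"slide": [-5,0,0],"jaw": 25}]'

```text
clock: 14.55
position: [500.2, -29.2, 49.7]
ee_rot: [0.049, 0.999, -0.001, -0.002]
contact_force: [-8.4, 0.5, 11.5]
gripper_width: 34.4
grasp_force: 62.8
```

```bash
python3 r.py
```

```text
[-8.4  0.5 11.5] [ 0.23  2.33 -0.03] [500.2 -29.2  49.7] yaw -5.611810099523495
local -114.80592014174228 -0.6069691022153137
```

>>> step_arm --motion '[{"dr": [0,0,0],"slide": [0,0,-1],"jaw": 25},{"dr": [0,0,0],"slide": [0,0,-1.8],"jaw": 25},{"dr": [0,0,0],"slide": [0,0,-1.8],"jaw": 25},{"dr": [0,0,0],"slide": [0,0,-1.8],"jaw": 25},{"dr": [0,0,0],"slide": [-0.5,0,-1.8],"jaw": 25},{"dr": [0,0,0],"slide": [-1,0,-1.8],"jaw": 25},{"dr": [0,0,0],"slide": [-1.5,0,-1.8],"jaw": 25},{"dr": [0,0,0],"slide": [-1.5,0,-1.8],"jaw": 25}]'

```text
clock: 15.55
position: [503.2, -29.1, 50.6]
ee_rot: [0.049, 0.999, -0.0, -0.0]
contact_force: [-1.7, -0.9, -1.5]
gripper_width: 34.3
grasp_force: 61.2
```

```bash
python3 r.py
```

```text
[-1.7 -0.9 -1.5] [-0.6   0.47 -0.11] [503.2 -29.1  50.6] yaw -5.631106218026218
local -111.82512093782917 -0.14351483661125367
```

>>> step_arm --motion '[{"dr": [0,0,0],"slide": [-0.5,0,0],"jaw": 25},{"dr": [0,0,0],"slide": [-1,0,0],"jaw": 25},{"dr": [0,0,0],"slide": [-1.5,0,0],"jaw": 25},{"dr": [0,0,0],"slide": [-2,0,0],"jaw": 25},{"dr": [0,0,0],"slide": [-2,0,0],"jaw": 25},{"dr": [0,0,0],"slide": [-2,0,0],"jaw": 25},{"dr": [0,0,0],"slide": [-2,0,0],"jaw": 25},{"dr": [0,0,0],"slide": [-2,0,0],"jaw": 25}]'

```text
clock: 16.55
position: [505.2, -29.3, 50.6]
ee_rot: [0.049, 0.999, -0.0, -0.0]
contact_force: [-1.3, -2.7, -1.5]
gripper_width: 34.4
grasp_force: 61.3
```

```bash
python3 r.py
```

```text
[-1.3 -2.7 -1.5] [-0.7   0.62 -0.1 ] [505.2 -29.3  50.6] yaw -5.629579135192216
local -109.81805562088246 -0.1348752228007253
```

>>> step_arm --motion '[{"dr": [0,0,0],"slide": [-0.5,0,0],"jaw": 25},{"dr": [0,0,0],"slide": [-1,0,0],"jaw": 25},{"dr": [0,0,0],"slide": [-1.5,0,0],"jaw": 25},{"dr": [0,0,0],"slide": [-2,0,0],"jaw": 25},{"dr": [0,0,0],"slide": [-2,0,0],"jaw": 25},{"dr": [0,0,0],"slide": [-2,0,0],"jaw": 25},{"dr": [0,0,0],"slide": [-2,0,0],"jaw": 25},{"dr": [0,0,0],"slide": [-2,0,0],"jaw": 25}]'

```text
clock: 17.55
position: [505.3, -29.5, 50.1]
ee_rot: [0.049, 0.999, -0.0, -0.002]
contact_force: [-6.7, -0.7, 1.1]
gripper_width: 34.8
grasp_force: 61.5
```

```bash
python3 r.py
```

```text
[-6.7 -0.7  1.1] [-0.11  1.78  0.06] [505.3 -29.5  50.1] yaw -5.627222698861374
local -109.7261595401927 -0.38040450141792076
```

Stop reached: no advance over the last 2 mm commanded, and the tip works out at +22 mm as expected. Releasing and lifting.

>>> step_arm --motion '[{"dr": [0,0,0],"slide": [0,0,0],"jaw": 36},{"dr": [0,0,0],"slide": [0,0,0],"jaw": 45},{"dr": [0,0,0],"slide": [0,0,0],"jaw": 60},{"dr": [0,0,0],"slide": [0,0,0],"jaw": 60},{"dr": [0,0,0],"slide": [0,0,-10],"jaw": 60},{"dr": [0,0,0],"slide": [5,0,-30],"jaw": 60},{"dr": [0,0,0],"slide": [20,0,-60],"jaw": 60},{"dr": [0,0,0],"slide": [20,0,-60],"jaw": 60}]'

```text
clock: 18.55
position: [488.6, -27.1, 113.5]
ee_rot: [0.049, 0.999, 0.001, 0.003]
contact_force: [-0.4, 0.7, 0.0]
gripper_width: 60.0
grasp_force: 0.0
```

```bash
python3 - <<'E'
from h import *
s=arm.read_state(); w=optics.get_image("wrist"); W=cam("wrist",s); im=optics.get_image("scene"); t=optics.get_image("top")
cv2.imwrite("pics/w5raw.png",w);cv2.imwrite("pics/t5raw.png",t)
c=np.zeros((564,792,3),np.uint8); c[:384,:512]=w; c[:270,512:782]=cv2.resize(im[165:245,185:265],(270,270),interpolation=2); c[290:560,512:782]=cv2.resize(t[145:225,220:300],(270,270),interpolation=2)
cv2.imwrite("pics/w5.png",c); print(s["position"],proj(W,[[614.5-158*.995,-40.1+15.8,65]]))
E
```

```text
[488.58406017 -27.0865918  113.48036148] [[258.46899721 155.28014463]]
```

View pics/w5.png

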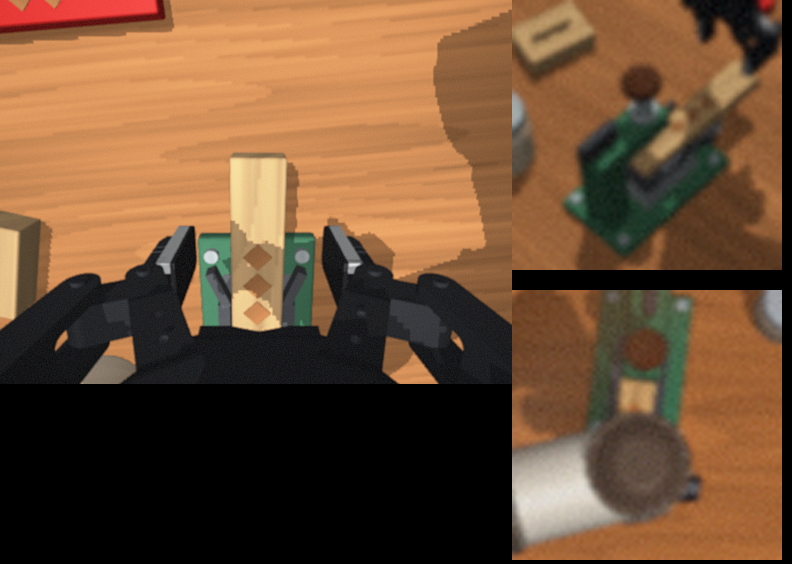

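The wrist view shows the lath lying straight between the flared guides. Its rear end is at (258,155), and a fully home lath should show at (258,155). I'll give a light nudge on the rear end with closed fingers to make sure it is seated.

>>> step_arm --motion '[{"dr": [0,0,0],"slide": [10,0,0],"jaw": 0},{"dr": [0,0,0],"slide": [30,0,0],"jaw": 0},{"dr": [0,0,0],"slide": [55,0,0],"jaw": 0},{"dr": [0,0,0],"slide": [66,0,0],"jaw": 0},{"dr": [0,0,0],"slide": [66,0,15],"jaw": 0},{"dr": [0,0,0],"slide": [66,0,35],"jaw": 0},{"dr": [0,0,0],"slide": [66,0,58],"jaw": 0},{"dr": [0,0,0],"slide": [66,0,58],"jaw": 0}]'

```text
clock: 19.7
position: [420.6, -21.4, 51.3]
ee_rot: [0.049, 0.999, -0.001, -0.002]
contact_force: [0.1, 0.2, -0.2]
gripper_width: 0.1
grasp_force: 0.0
```

>>> step_arm --motion '[{"dr": [0,0,0],"slide": [-4,0,0],"jaw": 0},{"dr": [0,0,0],"slide": [-8,0,0],"jaw": 0},{"dr": [0,0,0],"slide": [-12,0,0],"jaw": 0},{"dr": [0,0,0],"slide": [-15,0,0],"jaw": 0},{"dr": [0,0,0],"slide": [-17,0,0],"jaw": 0},{"dr": [0,0,0],"slide": [-19,0,0],"jaw": 0},{"dr": [0,0,0],"slide": [-21,0,0],"jaw": 0},{"dr": [0,0,0],"slide": [-21,0,0],"jaw": 0}]'

```text
clock: 20.7
position: [442.7, -23.1, 52.6]
ee_rot: [0.049, 0.999, -0.0, 0.0]
contact_force: [0.9, -0.6, 0.6]
gripper_width: -0.4
grasp_force: 0.0
```

```bash
python3 r.py
```

```text
[ 0.9 -0.6  0.6] [ 0.07 -0.03  0.02] [442.7 -23.1  52.6] yaw -5.6256619579442315
local -172.61510185010906 -0.19994851216834883
```

>>> step_arm --motion '[{"dr": [0,0,0],"slide": [-1,0,0],"jaw": 0},{"dr": [0,0,0],"slide": [-2,0,0],"jaw": 0},{"dr": [0,0,0],"slide": [-3,0,0],"jaw": 0},{"dr": [0,0,0],"slide": [-3.5,0,0],"jaw": 0},{"dr": [0,0,0],"slide": [-4,0,0],"jaw": 0},{"dr": [0,0,0],"slide": [-4.5,0,0],"jaw": 0},{"dr": [0,0,0],"slide": [-5,0,0],"jaw": 0},{"dr": [0,0,0],"slide": [-5,0,0],"jaw": 0}]'

```text
clock: 21.7
position: [447.1, -23.7, 52.5]
ee_rot: [0.049, 0.999, -0.0, -0.001]
contact_force: [-2.0, 0.6, 1.4]
gripper_width: 0.3
grasp_force: 0.8
```

```bash
python3 r.py
```

```text
[-2.   0.6  1.4] [0.19 0.43 0.04] [447.1 -23.7  52.5] yaw -5.635549972023881
local -168.2426853102825 -0.3477394936687971
```

>>> step_arm --motion '[{"dr": [0,0,0],"slide": [-0.5,0,0],"jaw": 0},{"dr": [0,0,0],"slide": [-1,0,0],"jaw": 0},{"dr": [0,0,0],"slide": [-1.2,0,0],"jaw": 0},{"dr": [0,0,0],"slide": [-1.2,0,0],"jaw": 0},{"dr": [0,0,0],"slide": [-1.2,0,0],"jaw": 0},{"dr": [0,0,0],"slide": [-1.2,0,0],"jaw": 0},{"dr": [0,0,0],"slide": [-1.2,0,0],"jaw": 0},{"dr": [0,0,0],"slide": [-1.2,0,0],"jaw": 0}]'

```text
clock: 22.7
position: [447.1, -23.9, 52.4]
ee_rot: [0.049, 0.999, -0.0, -0.002]
contact_force: [-5.3, 1.2, 4.3]
gripper_width: 0.3
grasp_force: 2.8
```

```bash
python3 r.py
```

```text
[-5.3  1.2  4.3] [0.58 1.56 0.08] [447.1 -23.9  52.4] yaw -5.651510692065273
local -168.1423403782228 -0.5931571657384278
```

Seated firmly, with no movement at 5 N. Back off, lift and go above the knob.

>>> step_arm --motion '[{"dr": [0,0,0],"slide": [3,0,0],"jaw": 0},{"dr": [0,0,0],"slide": [12,0,0],"jaw": 0},{"dr": [0,0,0],"slide": [14,0,-20],"jaw": 0},{"dr": [0,0,0],"slide": [14,0,-60],"jaw": 0},{"dr": [0,0,0],"slide": [14,0,-110],"jaw": 0},{"dr": [0,0,0],"slide": [14,0,-150],"jaw": 0},{"dr": [0,0,0],"slide": [14,0,-175],"jaw": 0},{"dr": [0,0,0],"slide": [14,0,-175],"jaw": 0}]'

```text
clock: 23.7
position: [435.9, -21.9, 229.6]
ee_rot: [0.049, 0.999, 0.001, 0.003]
contact_force: [-0.1, -0.2, -0.5]
gripper_width: 0.2
grasp_force: 0.0
```

>>> step_arm --motion '[{"dr": [0,0,0],"slide": [-15,0,0],"jaw": 0},{"dr": [0,0,0],"slide": [-45,0,0],"jaw": 0},{"dr": [0,0,0],"slide": [-80,0,0],"jaw": 0},{"dr": [0,0,0],"slide": [-120,0,0],"jaw": 0},{"dr": [0,0,0],"slide": [-150,0,0],"jaw": 0},{"dr": [0,0,0],"slide": [-170,0,0],"jaw": 0},{"dr": [0,0,0],"slide": [-181,0,0],"jaw": 0},{"dr": [0,0,0],"slide": [-181,0,0],"jaw": 0}]'

```text
clock: 24.7
position: [615.1, -40.2, 225.9]
ee_rot: [0.049, 0.999, -0.0, -0.001]
contact_force: [-0.5, 0.0, 1.0]
gripper_width: 0.2
grasp_force: 0.0
```

```bash
python3 r.py; python3 - <<'E'
from h import *
s=arm.read_state(); w=optics.get_image("wrist"); W=cam("wrist",s); print(proj(W,[[614.5,-40.1,200]]))
im=optics.get_image("scene"); c=np.zeros((384,792,3),np.uint8); c[:,:512]=w; c[:270,512:782]=cv2.resize(im[155:235,185:265],(270,270),interpolation=2); cv2.imwrite("pics/w6.png",c)
E
```

```text
[-0.5  0.   1. ] [0.01 0.05 0.03] [615.1 -40.2 225.9] yaw -5.650737488867378
local 0.6524846341168393 -0.04561895631240612
[[259.21394415 216.2621851 ]]
```

View pics/w6.png

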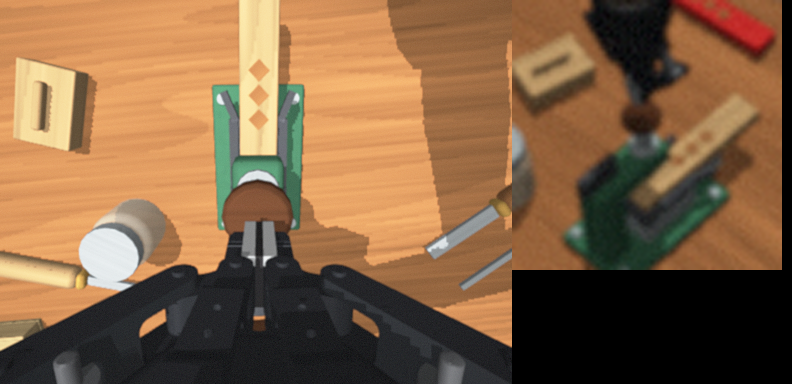

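The view shows the knob at columns 222–292, centred at (257,215), with the predicted axis at (259,216), so the fingers are over its middle. Pressing down.

>>> step_arm --motion '[{"dr": [0,0,0],"slide": [0,0,10],"jaw": 0},{"dr": [0,0,0],"slide": [0,0,18],"jaw": 0},{"dr": [0,0,0],"slide": [0,0,22],"jaw": 0},{"dr": [0,0,0],"slide": [0,0,25],"jaw": 0},{"dr": [0,0,0],"slide": [0,0,27],"jaw": 0},{"dr": [0,0,0],"slide": [0,0,29],"jaw": 0},{"dr": [0,0,0],"slide": [0,0,30],"jaw": 0},{"dr": [0,0,0],"slide": [0,0,30],"jaw": 0}]'

```text
clock: 25.8
position: [615.1, -40.0, 197.8]
ee_rot: [0.049, 0.999, 0.0, 0.0]
contact_force: [-0.4, 0.7, 1.0]
gripper_width: -0.3
grasp_force: 0.4
```

>>> step_arm --motion '[{"dr": [0,0,0],"slide": [0,0,0.5],"jaw": 0},{"dr": [0,0,0],"slide": [0,0,1],"jaw": 0},{"dr": [0,0,0],"slide": [0,0,2],"jaw": 0},{"dr": [0,0,0],"slide": [0,0,3],"jaw": 0},{"dr": [0,0,0],"slide": [0,0,4],"jaw": 0},{"dr": [0,0,0],"slide": [0,0,5],"jaw": 0},{"dr": [0,0,0],"slide": [0,0,5],"jaw": 0},{"dr": [0,0,0],"slide": [0,0,5],"jaw": 0}]'

```text
clock: 26.8
position: [615.0, -40.0, 192.7]
ee_rot: [0.049, 0.999, -0.0, 0.0]
contact_force: [0.9, -0.7, 0.6]
gripper_width: -0.0
grasp_force: 0.5
```

>>> step_arm --motion '[{"dr": [0,0,0],"slide": [0,0,0.5],"jaw": 0},{"dr": [0,0,0],"slide": [0,0,1],"jaw": 0},{"dr": [0,0,0],"slide": [0,0,1.5],"jaw": 0},{"dr": [0,0,0],"slide": [0,0,2],"jaw": 0},{"dr": [0,0,0],"slide": [0,0,3],"jaw": 0},{"dr": [0,0,0],"slide": [0,0,4],"jaw": 0},{"dr": [0,0,0],"slide": [0,0,4],"jaw": 0},{"dr": [0,0,0],"slide": [0,0,4],"jaw": 0}]'

```text
clock: 27.8
position: [615.1, -40.0, 188.7]
ee_rot: [0.049, 0.999, 0.0, 0.0]
contact_force: [0.7, -0.2, 1.9]
gripper_width: -0.0
grasp_force: 0.7
```

```bash
python3 r.py; python3 - <<'E'
from h import *
w=optics.get_image("wrist"); print(np.round(arm.read_state()["contact_force"],1)); im=optics.get_image("scene"); print(np.round(arm.read_state()["contact_force"],1))
h0=cv2.imread("pics/w6.png")[:384,:512]
for a in(h0,w):
    h=cv2.cvtColor(a,cv2.COLOR_BGR2HSV); m=cv2.inRange(h,(0,90,30),(14,255,130)); m[:165]=0;m[245:]=0;m[:,:215]=0;m[:,300:]=0
    k=max(cv2.findContours(m,0,1)[0],key=cv2.contourArea); print(cv2.boundingRect(k))
E
```

```text
[ 0.7 -0.2  1.9] [ 0.02 -0.17  0.01] [615.1 -40.  188.7] yaw -5.624687626965994
local 0.5429981983176293 0.1228668538269746
[ 0.5 -0.2  0.9]
[ 0.9 -0.5  1.2]
(223, 181, 70, 64)
(216, 194, 81, 51)
```

>>> step_arm --motion '[{"dr": [0,0,0],"slide": [0,0,0.5],"jaw": 0},{"dr": [0,0,0],"slide": [0,0,1],"jaw": 0},{"dr": [0,0,0],"slide": [0,0,1.5],"jaw": 0},{"dr": [0,0,0],"slide": [0,0,2],"jaw": 0},{"dr": [0,0,0],"slide": [0,0,3],"jaw": 0},{"dr": [0,0,0],"slide": [0,0,4],"jaw": 0},{"dr": [0,0,0],"slide": [0,0,4],"jaw": 0},{"dr": [0,0,0],"slide": [0,0,4],"jaw": 0}]'

```text
clock: 28.9
position: [615.0, -40.0, 184.6]
ee_rot: [0.049, 0.999, 0.0, 0.0]
contact_force: [0.2, 0.4, 1.5]
gripper_width: 0.2
grasp_force: 0.8
```

```bash
python3 r.py
```

```text
[0.2 0.4 1.5] [ 0.04 -0.23 -0.02] [615.  -40.  184.6] yaw -5.625294632586105
local 0.514679794203826 0.1247671888776303
```

>>> step_arm --motion '[{"dr": [0,0,0],"slide": [0,0,0.5],"jaw": 0},{"dr": [0,0,0],"slide": [0,0,1],"jaw": 0},{"dr": [0,0,0],"slide": [0,0,1.5],"jaw": 0},{"dr": [0,0,0],"slide": [0,0,2],"jaw": 0},{"dr": [0,0,0],"slide": [0,0,2.5],"jaw": 0},{"dr": [0,0,0],"slide": [0,0,3],"jaw": 0},{"dr": [0,0,0],"slide": [0,0,3],"jaw": 0},{"dr": [0,0,0],"slide": [0,0,3],"jaw": 0}]'

```text
clock: 29.9
position: [615.0, -40.0, 181.6]
ee_rot: [0.049, 0.999, -0.0, 0.0]
contact_force: [-0.1, -0.3, 1.7]
gripper_width: -0.1
grasp_force: 0.9
```

```bash
python3 r.py
```

```text
[-0.1 -0.3  1.7] [ 0.01 -0.3  -0.03] [615.  -40.  181.6] yaw -5.62521757182904
local 0.48465110061498706 0.12258639693282791
```

>>> step_arm --motion '[{"dr": [0,0,0],"slide": [0,0,0.5],"jaw": 0},{"dr": [0,0,0],"slide": [0,0,1],"jaw": 0},{"dr": [0,0,0],"slide": [0,0,1.5],"jaw": 0},{"dr": [0,0,0],"slide": [0,0,2],"jaw": 0},{"dr": [0,0,0],"slide": [0,0,2.5],"jaw": 0},{"dr": [0,0,0],"slide": [0,0,3],"jaw": 0},{"dr": [0,0,0],"slide": [0,0,3],"jaw": 0},{"dr": [0,0,0],"slide": [0,0,3],"jaw": 0}]'

```text
clock: 30.9
position: [615.1, -40.1, 179.8]
ee_rot: [0.049, 0.999, -0.0, 0.0]
contact_force: [-1.1, 1.0, 6.5]
gripper_width: -0.1
grasp_force: 3.2
```

```bash
python3 r.py
```

```text
[-1.1  1.   6.5] [0.23 0.26 0.04] [615.1 -40.1 179.8] yaw -5.606935897978303
local 0.6037879198836202 0.08786441594922793
```

The first stop is felt at about z=180. On into the stiff travel.

>>> step_arm --motion '[{"dr": [0,0,0],"slide": [0,0,0.5],"jaw": 0},{"dr": [0,0,0],"slide": [0,0,1],"jaw": 0},{"dr": [0,0,0],"slide": [0,0,1.5],"jaw": 0},{"dr": [0,0,0],"slide": [0,0,2],"jaw": 0},{"dr": [0,0,0],"slide": [0,0,2.5],"jaw": 0},{"dr": [0,0,0],"slide": [0,0,3],"jaw": 0},{"dr": [0,0,0],"slide": [0,0,3.5],"jaw": 0},{"dr": [0,0,0],"slide": [0,0,3.5],"jaw": 0}]'

```text
clock: 31.9
position: [615.1, -40.1, 176.9]
ee_rot: [0.049, 0.999, -0.0, 0.001]
contact_force: [-2.5, 0.8, 8.3]
gripper_width: 0.1
grasp_force: 4.3
```

>>> step_arm --motion '[{"dr": [0,0,0],"slide": [0,0,0.3],"jaw": 0},{"dr": [0,0,0],"slide": [0,0,0.6],"jaw": 0},{"dr": [0,0,0],"slide": [0,0,0.9],"jaw": 0},{"dr": [0,0,0],"slide": [0,0,1.2],"jaw": 0},{"dr": [0,0,0],"slide": [0,0,1.5],"jaw": 0},{"dr": [0,0,0],"slide": [0,0,1.8],"jaw": 0},{"dr": [0,0,0],"slide": [0,0,2],"jaw": 0},{"dr": [0,0,0],"slide": [0,0,2],"jaw": 0}]'

```text
clock: 32.9
position: [615.1, -40.1, 175.3]
ee_rot: [0.049, 0.999, -0.0, 0.001]
contact_force: [-1.7, 1.3, 10.1]
gripper_width: -0.2
grasp_force: 5.0
```

>>> step_arm --motion '[{"dr": [0,0,0],"slide": [0,0,0.4],"jaw": 0},{"dr": [0,0,0],"slide": [0,0,0.8],"jaw": 0},{"dr": [0,0,0],"slide": [0,0,1.2],"jaw": 0},{"dr": [0,0,0],"slide": [0,0,1.6],"jaw": 0},{"dr": [0,0,0],"slide": [0,0,2],"jaw": 0},{"dr": [0,0,0],"slide": [0,0,2.4],"jaw": 0},{"dr": [0,0,0],"slide": [0,0,2.4],"jaw": 0},{"dr": [0,0,0],"slide": [0,0,2.4],"jaw": 0}]'

```text
clock: 33.9
position: [615.3, -40.1, 174.3]
ee_rot: [0.049, 0.999, -0.0, 0.001]
contact_force: [-3.3, 1.5, 15.2]
gripper_width: -0.4
grasp_force: 7.5
```

```bash
python3 r.py
```

```text
[-3.3  1.5 15.2] [ 0.56  1.32 -0.01] [615.3 -40.1 174.3] yaw -5.565070900850827
local 0.7549396743440356 0.05147633524786262
```

The second stop is firm: 15 N with motion arrested. Hold briefly, then release straight up.

>>> step_arm --motion '[{"dr": [0,0,0],"slide": [0,0,0],"jaw": 0},{"dr": [0,0,0],"slide": [0,0,0],"jaw": 0},{"dr": [0,0,0],"slide": [0,0,0],"jaw": 0},{"dr": [0,0,0],"slide": [0,0,-4],"jaw": 0},{"dr": [0,0,0],"slide": [0,0,-11],"jaw": 0},{"dr": [0,0,0],"slide": [0,0,-20],"jaw": 0},{"dr": [0,0,0],"slide": [0,0,-32],"jaw": 0},{"dr": [0,0,0],"slide": [0,0,-46],"jaw": 0}]'

```text
clock: 34.9
position: [614.3, -40.1, 216.7]
ee_rot: [0.049, 0.999, -0.0, -0.001]
contact_force: [0.2, -0.6, 0.3]
gripper_width: -0.1
grasp_force: 0.0
```

>>> step_arm --motion '[{"dr": [0,0,0],"slide": [0,0,-15],"jaw": 0},{"dr": [0,0,0],"slide": [0,0,-35],"jaw": 0},{"dr": [0,0,0],"slide": [20,0,-50],"jaw": 0},{"dr": [0,0,0],"slide": [60,0,-60],"jaw": 0},{"dr": [0,0,0],"slide": [100,0,-60],"jaw": 0},{"dr": [0,0,0],"slide": [125,0,-60],"jaw": 0},{"dr": [0,0,0],"slide": [130,0,-60],"jaw": 0},{"dr": [0,0,0],"slide": [130,0,-60],"jaw": 0}]'

```text
clock: 35.9
position: [486.0, -27.2, 277.4]
ee_rot: [0.049, 0.999, 0.0, 0.001]
contact_force: [0.5, -0.3, -0.4]
gripper_width: -0.0
grasp_force: 0.0
```

```bash
python3 - <<'E'
from h import *
s=arm.read_state(); w=optics.get_image("wrist"); im=optics.get_image("scene"); t=optics.get_image("top"); print(s["position"],proj(cam("wrist",s),[[614.5-158*.995,-40.1+15.8,65]]))
c=np.zeros((564,792,3),np.uint8); c[:384,:512]=w; c[:270,512:782]=cv2.resize(im[155:235,185:265],(270,270),interpolation=2); c[290:560,512:782]=cv2.resize(t[145:225,220:300],(270,270),interpolation=2)
cv2.imwrite("pics/w7.png",c)
E
```

```text
[486.02494007 -27.24737125 277.4011072 ] [[258.95314823 130.19783656]]
```

View pics/w7.png

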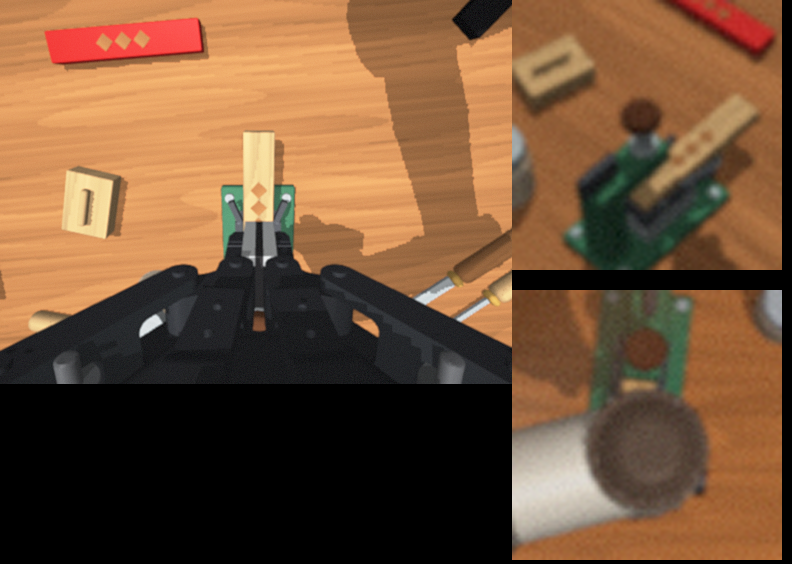

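The lath's rear end is at (258,131), against a predicted 130, so it is still home. The knob is back up at the same scene position as before the press, and nothing else has moved. Handing in.

```bash
python3 -c "
from bench import arm
print(arm.job_done())"
```

```text
the job is handed in; nothing more can be done
None
```

The lath is in the press against its stop and has been stamped: the knob was held at its second stop (about 15 N) for roughly half a second and is back up, and the job was handed in at about 36 s.

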